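Fit the hold-down bar in a radio battery case and shut the lid

ROBOT

A 7-joint arm with a two-finger parallel gripper is mounted at the origin on the work surface. World frame = base frame: x ahead of the robot, y to its left, z up, the work surface at z = 0. Lengths are in m, angles in rad, forces in N, time in s.
With the tool pointing down it reaches from about 0.4 to 0.875 m from the base axis. Payload 19.3 kg.
Tool frame: the origin (TCP) lies at the very end of the fingers, on their centre line; the grasp point (between the pads) lies 19 mm behind it; z points along the fingers, y is the line along which they close (so a half turn about z gives the same grasp; the last joint's range is limited). The gripper opens to 85 mm and grips with 20 to 120 N. Pads are 22 mm wide; open, the fingers measure 114 mm over their backs; the gripper's body (76 mm by 85 mm) begins 54 mm behind the grasp point. The pads swing forward as they close: fully open they stand 13 mm farther back than shut.
Start: joints at [1.052, 0.521, -0.036, 1.599, 0.021, 1.021, -0.113], TCP at [0.271, -0.563, 0.231] pointing down, gripper open.
Joint ranges: [-2.91, 2.91], [-0.3, 2.13], [-1.5, 1.42], [0.17, 2.43], [-1.26, 4.41], [0.16, 1.93], [-2.52, 2.52]. Speed limits (rad/s): [1.89, 1.89, 2.39, 2.39, 3.01, 3.01, 3.01].

INTERFACE

Orientations are given as [roll, pitch, yaw] about the fixed x, y, z axes, in that order (R = Rz(yaw) Ry(pitch) Rx(roll)).
In Python, from workcell import monitor, optics, workorder gives the robot as it stands.
- The arm moves only by the tool apply_moves, never from a script. Its arguments are lists of equal length, an entry for each row: "linear": the shift along the tool's x, y, z each as a share of 0.1 m, from -1 to 1, a list of three; "delta_rot": the turn, a rotation vector about the tool's x, y, z each as a share of 120 degrees, from -1 to 1, a list of three. A call has exactly 5 rows; each row is the pose to reach, as a shift and turn from the pose commanded when the call began, along the tool's axes at that moment; what a row does not reach only later rows make up. A row lasts 1/12 s, in which the tool goes at most 41.7 mm and 7.16 degrees, less where a joint would pass 70% of its speed; a pose out of reach is approached as far as the arm can. A call with a number of a shift or a turn outside -1 to 1 is refused whole. A call with a gripper value outside its range is refused whole. "gripper" is the opening, from -1 (shut) to 1 (fully open), set as the call begins (left out, the last holds). The fingers move at their own pace and stop on an object; "force" is the grip in N (left out, the last holds). Time passes only in rows, so rows that repeat a pose let the fingers close, or fill a call up. It gives the time, the measured TCP pose, the force, the opening and the grip force at its end, in the units of the state.
- monitor.observe(): the state, without advancing time (a new reading comes with each control period).
- optics.grab_frame(name): name is "side" or "top" or "wrist"; returns (picture, depth): 384x512x3 uint8, red, green, blue; 384x512 float32, m along the optical axis (not along the pixel's ray), 0 where there is no reading.
- optics.camera_info(name): a dict with "fx", "fy", "cx", "cy" (pixels), "D" ([k1, k2, p1, p2, k3] as OpenCV has them; the pictures are not rectified), "rvec" (rotation vector, rad) and "tvec" (3), from world to camera coordinates, as OpenCV has them; the wrist camera has in their place "T_tool_cam" (4x4, takes a point from camera to tool coordinates, whose origin is the TCP and whose axes are the flange's). Camera axes: x right, y down, z forward; pixel columns grow to the right and rows downward; lengths in m; the calibration is good to about 2 mm. A picture is of the moment at which its call begins: read the wrist's pose just before it. camera_info takes no time and is no camera call.
- workorder.job_done(): hands the job in; it is judged then, once.
The state is a dict: "clock": time; "qpos": joint angles; "qd": joint speeds; "joint_efforts": joint torques, N m; "position": TCP position; "tool_rot": TCP orientation; "force": force on the tool from outside, world axes, zero at the start; "moment": the same for the moment, N m; "grip_width": finger opening in m; "finger_force": force on a finger pad.
Only numpy, scipy, OpenCV 4.12 (cv2) and the standard library are available. Lean on these libraries where they do the work, as an engineer would, in place of code of your own. Each camera call takes 0.05 s, during which the arm holds its last target. There are 200 camera calls.

TASK

Put the aluminium hold-down bar across the battery, lying flat on both supports with one end under each keeper: tuck one end under the keeper at the sprung end and push against the spring plunger until the other end can drop in front of its keeper, then let the spring carry the bar back against the end stop. Feel your way and press lightly, never forcing it: the height the supports are set to is not known beforehand. Then swing the lid down without slamming it, fully closed, and leave the mug and the multimeter where they are.

Things in the scene. Friction and masses are not known exactly. Their poses are not given: they have to be found in the camera images.
- case: Grey open battery case fixed to the bench, 250 (x) x 190 (y) x 90 mm high, walls 5 mm, black battery inside (top z = 48). Origin: centre of its underside; figures below are mm in its frame. Two aluminium supports at its x ends stand on screw feet, both ledges at one height set anywhere from z = 50 to 64 and not reported: look or feel for it. The bar's -x end must go in first, tilted.
- sprung_slot (a point): Sprung support (-x end): middle of its slot's mouth at x = -72, y = 0, marked at mid-height z = 57 (the true ledge is up to 7 higher or lower). Slot 12 high above the ledge, 36 wide, open to +x; its keeper lip, 6 thick, runs from x = -86 to -72. Ledge from x = -120 to -50. Pushed in 20 mm, the bar can tilt about 11 degrees, less deep more. A spring plunger stands in the slot.
- fixed_slot (a point): Fixed support (+x end): middle of its slot's mouth at x = 92, y = 0, marked at z = 57 (true ledge up to 7 higher or lower). Slot 12 high above the ledge, 36 wide, 8 deep, open to -x, lip 6 thick, end stop at x = 100. Ledge from x = 70. To drop in front of this lip the bar must be pushed 8 to 20 mm beyond its fitted place (x = -80 to +100), against the plunger.
- seat (a point): Point of the case over which the bar's origin lies when fitted: x = +10, y = 0, marked at mid-height z = 57 mm (the true ledge is up to 7 mm higher or lower); axes as the case. Fitted, the bar spans x = -80 to +100, 8 mm under each lip.
- plunger (a joint): Spring plunger (steel, 24 wide, 10 high) in the sprung slot, its rear seen behind the lip. 0 = free, face at x = -78 mm in the case; grows to 0.022 m as it is pushed to -x. 4 N to start, plus 350 N/m: 5 N with the bar fitted (0.002), 12 N fully in.
- bar: Loose aluminium hold-down bar, 180 (x) x 28 (y) x 8 mm flat bar with an upright grip rib along its middle, 70 (x) x 14 (y) mm, reaching 38 mm above the underside. About 0.28 kg, symmetric end for end. Origin: centre of its underside; x along its length, z up.
- lid (a joint): Lid hinge, rad: 0 closed, 1.7 to 2.0 standing open at the start. Stiff (0.45 N m of friction): stays where left. The lid is a shallow grey cover 250 x 190 mm, 19 mm deep with skirts; hinge line along the case's x at y = +95, z = 90 mm in the case, the open lid standing above it. Closed, its top is level at z = 109 mm.
- lid_edge (a point): Middle of the lid's free edge on its outer face, 190 mm from the hinge line; when closed at y = -95, z = 109 mm in the case's frame.
- mug: White mug, 80 mm wide, 95 mm high; leave alone. Origin: centre of its underside.
- meter: Black multimeter lying flat, 150 x 75 x 35 mm with a 7 mm high dial; leave alone. Origin: centre of its underside.
Mind the look-alikes: they are no part of the job. There is more than one size of the bar; the one meant has the size given above.

How it is judged:
By the outcome, as a careful person would: the job done as asked, in the order asked, and still so for the second after the job is handed in, with the robot touching nothing.
It also fails if it takes over 64 s, if anything falls off the work surface, if the arm or the gripper's body presses on something with over 40 N, if the wrist force passes 120 N, or if a joint passes its speed limit or range.

## Working session

There is one attempt and no reset: what is moved stays moved. The work goes in short steps, Python scripts to look and compute and a tool call to move; the robot and the scene stay as the last step left them, time stands still between calls to the robot, and variables do not carry over. Pictures are saved under pics/ and viewed, at most 10 in all, crops included, and the job is handed in when it is done.

Besides the shell and the picture viewer there is one more tool, called after "Emit:" as name(argument=value, ...) on one line, values as JSON. apply_moves: Moves the arm, as the interface text tells. Its arguments: {"type":"object","properties":{"linear":{"type":"array"},"delta_rot":{"type":"array"},"gripper":{"type":"number"},"force":{"type":"number"}},"required":["linear","delta_rot"]}

```bash
ls; mkdir -p pics; cat > h.py <<'E'
import numpy as np, cv2
from scipy.spatial.transform import Rotation as R
from workcell import monitor, optics, workorder
def cam(name, st=None):
    c=optics.camera_info(name); K=np.array([[c['fx'],0,c['cx']],[0,c['fy'],c['cy']],[0,0,1.]])
    if 'T_tool_cam' in c:
        T=np.eye(4); T[:3,:3]=R.from_euler('xyz',st['tool_rot']).as_matrix(); T[:3,3]=st['position']
        T=T@np.array(c['T_tool_cam'])
    else:
        T=np.eye(4); r=cv2.Rodrigues(np.array(c['rvec'],float))[0]; T[:3,:3]=r.T; T[:3,3]=-r.T@np.array(c['tvec']).ravel()
    return K,np.array(c['D'],float),T
def cloud(name):
    st=monitor.observe(); K,D,T=cam(name,st); im,d=optics.grab_frame(name)
    v,u=np.mgrid[0:384,0:512]; p=cv2.undistortPoints(np.stack([u,v],-1).reshape(-1,1,2).astype(float),K,D).reshape(384,512,2)
    P=np.dstack([p[...,0]*d,p[...,1]*d,d])@T[:3,:3].T+T[:3,3]; P[d==0]=np.nan
    np.savez('last_%s.npz'%name,im=im,P=P); return im,P
def save(im,f,s=1.5): cv2.imwrite('pics/'+f,cv2.resize(im[...,::-1],None,fx=s,fy=s))
E
python3 - <<'E'
from h import *
print(monitor.observe())
a,_=cloud('top');b,_=cloud('side')
save(a,'top.png');save(b,'side.png')
E
```

```text
pics
{'clock': 0.0, 'qpos': array([ 1.05180153,  0.52201425, -0.03627075,  1.59998283,  0.02119251,
        1.02110749, -0.11280896]), 'qd': array([ 0.00096717, -0.0004723 ,  0.00107962, -0.00073234, -0.00124232,
        0.00109436,  0.0009996 ]), 'joint_efforts': array([-7.67537858e-04, -9.27118492e+01,  1.97892107e+00, -3.69936597e+01,
        1.77793717e-02,  8.18223925e-03,  4.67597886e-05]), 'position': array([ 0.27097169, -0.56283995,  0.23073524]), 'tool_rot': array([-3.14046986e+00,  1.02162540e-04,  4.48722422e-01]), 'force': array([-0.25300743,  0.32594952, -0.37307631]), 'moment': array([-0.02933286, -0.02212352, -0.00538485]), 'finger_force': 0.0, 'grip_width': 0.08496489702776434}
```

View pics/top.png

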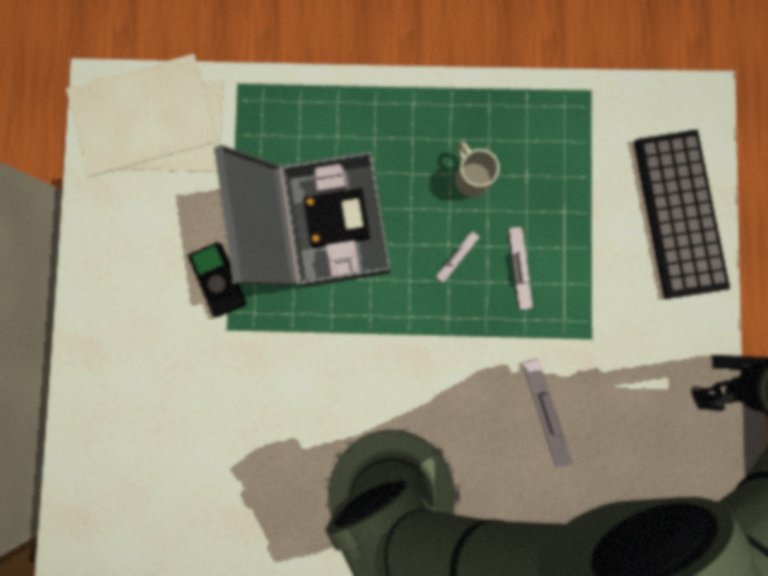

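View pics/side.png

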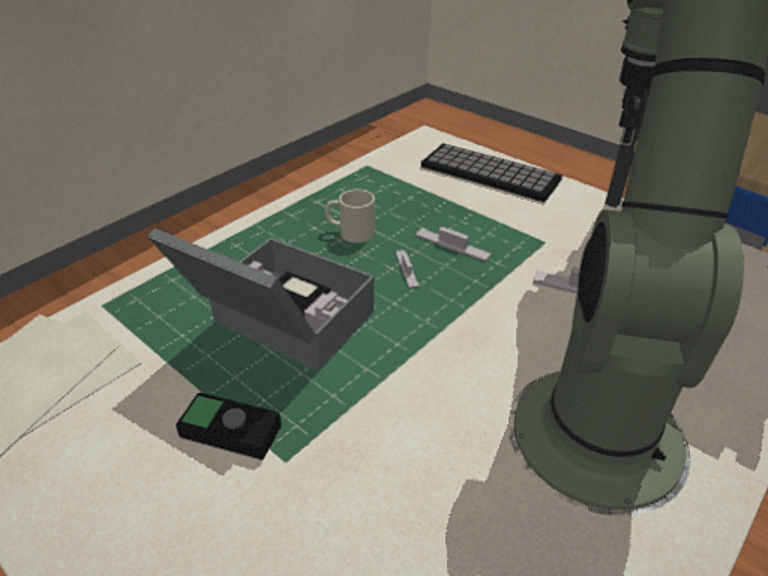

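The top view shows the case at about (340,220) with its hinge on the left, so case +y is roughly world +y. The bar candidates are at (521,268), (458,257) and (547,412), and the meter is at (217,280), close to the lid hinge side.

```bash
python3 - <<'E'
from h import *
d=np.load('last_top.npz');P=d['P'];im=d['im']
def at(u,v): return np.round(np.nanmedian(P[int(v/1.5)-1:int(v/1.5)+2,int(u/1.5)-1:int(u/1.5)+2].reshape(-1,3),axis=0),3)
for n,u,v in [('base',395,490),('mug',478,170),('meter',217,280),('tbl',600,200),('tbl2',200,400)]: print(n,at(u,v))
# bars: bright pixels near; by height above table
for n,(u0,v0,u1,v1) in dict(A=(500,220,542,316),B=(430,225,485,288),C=(515,352,578,472)).items():
    sl=(slice(int(v0/1.5),int(v1/1.5)),slice(int(u0/1.5),int(u1/1.5)))
    Q=P[sl].reshape(-1,3); z=Q[:,2]; m=(z>0.004)&(z<0.06); Q=Q[m]
    (c,wh,a)=cv2.minAreaRect((Q[:,:2]*1000).astype(np.float32)); 
    print(n,len(Q),np.round(c),np.round(wh),a,np.nanpercentile(z,[5,50,90,99]))
    T=Q[Q[:,2]>0.02]; 
    if len(T)>4: print('  rib',cv2.minAreaRect((T[:,:2]*1000).astype(np.float32)),np.median(T[:,2]))
# case rim: z ~0.09
m=(abs(P[...,2]-0.09)<0.005); m[:, :100]&=True
Q=P[m]; s=(Q[:,0]>0.2)&(Q[:,1]>0); Q=Q[s]
print('rim',len(Q),Q.min(0),Q.max(0)); print(cv2.minAreaRect((Q[:,:2]*1000).astype(np.float32)))
# height map
import sys
c=im.copy(); 
a=cv2.resize(im[90:220,130:270][...,::-1],None,fx=5,fy=4.5,interpolation=cv2.INTER_CUBIC)
cv2.imwrite('pics/case.png',a)
E
```

```text
base [ 0.095 -0.     0.348]
mug [ 0.709 -0.176  0.005]
meter [0.448 0.384 0.041]
tbl [ 0.648 -0.449  0.001]
tbl2 [ 0.189  0.42  -0.001]
A 665 [ 496. -272.] [210.  89.] 0.24722997844219208 [-0.00260136  0.00267478  0.0114975   0.04078488]
  rib ((490.9614562988281, -272.8112487792969), (69.22218322753906, 15.108365058898926), 8.835442543029785) 0.03772780009069199
B 428 [ 515. -133.] [137. 119.] 1.065573811531067 [-0.00296297  0.00191677  0.00680643  0.02969708]
  rib ((512.6702880859375, -135.71170043945312), (9.684691429138184, 47.92853546142578), 53.31664276123047) 0.028056761107561057
C 1034 [ 185. -329.] [253. 133.] 0.0993223562836647 [-0.00346923  0.00160975  0.01319608  0.05108945]
  rib ((209.27247619628906, -320.5866394042969), (146.64027404785156, 19.20811653137207), 18.071928024291992) 0.047854265473417756
rim 857 [0.43738957 0.01282581 0.08500279] [0.71866284 0.26447453 0.09497737]
((576.5817260742188, 139.8772735595703), (250.8236083984375, 213.25653076171875), 10.466773986816406)
```

View pics/case.png

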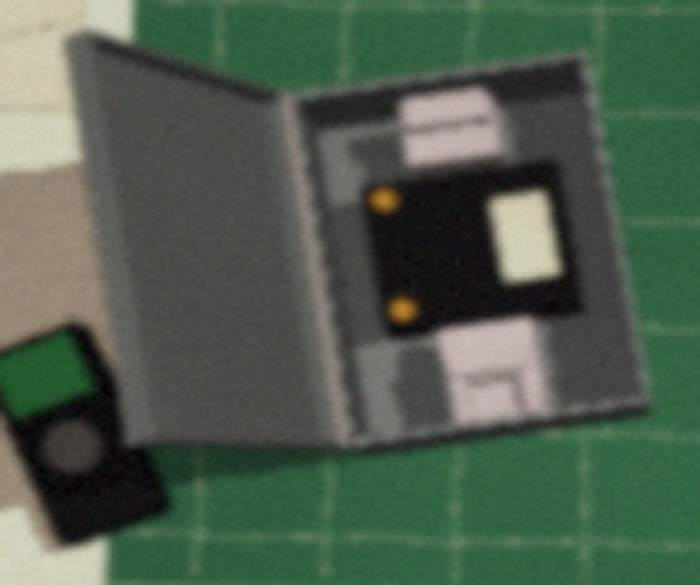

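The case crop shows the sprung support at the lower end (500,370) and the fixed support at the upper end (450,125). Bar A has a 69 x 15 rib at 38 mm height, so it is the right one.

```bash
cat >> h.py <<'E'
def delta(pos,rot,st=None,n=None):
    st=st or monitor.observe(); r0=R.from_euler('xyz',st['tool_rot']); r1=R.from_euler('xyz',rot) if not isinstance(rot,R) else rot
    return np.round(r0.inv().apply(np.array(pos)-st['position'])*10,3), np.round((r0.inv()*r1).as_rotvec()/np.radians(120),4)
E
python3 - <<'E'
from h import *
d=np.load('last_top.npz');P=d['P'].reshape(-1,3)
# fit case rim: yaw search using low-side walls
from scipy.optimize import minimize
Q=P[(abs(P[:,2]-0.09)<0.004)&(P[:,0]>0.4)&(P[:,0]<0.75)&(P[:,1]>-0.02)&(P[:,1]<0.3)]
def cost(p):
    c,s=np.cos(p[2]),np.sin(p[2]); q=(Q[:,:2]-p[:2])@np.array([[c,-s],[s,c]])
    dd=np.minimum(abs(abs(q[:,0])-.1225),abs(abs(q[:,1])-.0925)); return np.minimum(dd,.01).mean()
best=min((minimize(cost,[x,y,a],method='Nelder-Mead') for x in(.57,.58) for y in (.13,.145,.155) for a in (.12,.18)),key=lambda r:r.fun)
print(best.x,best.fun); x,y,a=best.x
M=np.array([[np.cos(a),-np.sin(a)],[np.sin(a),np.cos(a)]]); q=(P[:,:2]-[x,y])@M
for x0 in np.arange(-.125,.126,.006):
    m=(abs(q[:,0]-x0)<.003)&(abs(q[:,1])<.012); print(round(x0*1e3),m.sum(),np.round(np.median(P[m,2])*1e3,1), end=' | ')
print()
for y0 in np.arange(-.1,.13,.006):
    m=(abs(q[:,1]-y0)<.003)&(abs(q[:,0])<.03); print(round(y0*1e3),m.sum(),np.round(np.median(P[m,2])*1e3,1), end=' | ')
# bar A yaw, extents
m=(P[:,2]>.005)&(P[:,2]<.06)&(abs(P[:,0]-.491)<.11)&(abs(P[:,1]+.273)<.05);B=P[m]
t=np.radians(8.8);M=np.array([[np.cos(t),-np.sin(t)],[np.sin(t),np.cos(t)]]);b=(B[:,:2]-[.491,-.273])@M
print('\nbar',np.percentile(b,[1,99],axis=0),len(b)); b=b[abs(b[:,1])<.02]; print(np.percentile(b,[0,1,99,100],axis=0))
print(optics.camera_info('wrist'))
E
```

```text
[0.5779975  0.13037122 0.18592019] 0.004770387615388401
-125 36 49.1 | -119 5 90.9 | -113 14 59.9 | -107 12 59.7 | -101 16 60.0 | -95 16 59.9 | -89 16 71.4 | -83 17 77.9 | -77 14 77.1 | -71 7 77.0 | -65 12 61.0 | -59 17 60.9 | -53 14 60.2 | -47 1 59.7 | -41 21 46.6 | -35 15 48.8 | -29 15 49.6 | -23 13 49.2 | -17 14 49.7 | -11 12 49.7 | -5 15 49.0 | 1 13 48.8 | 7 13 48.6 | 13 15 47.9 | 19 12 48.2 | 25 13 47.8 | 31 16 49.3 | 37 13 48.7 | 43 12 48.2 | 49 13 50.3 | 55 16 48.5 | 61 13 48.8 | 67 1 52.5 | 73 32 53.1 | 79 14 61.6 | 85 12 59.6 | 91 24 62.2 | 97 18 77.5 | 103 14 79.8 | 109 13 79.2 | 115 2 76.5 | 121 34 76.7 | 
-100 19 0.7 | -94 46 88.6 | -88 33 6.1 | -82 32 6.5 | -76 32 6.3 | -70 33 5.0 | -64 34 48.6 | -58 34 48.8 | -52 35 49.1 | -46 34 48.6 | -40 34 48.6 | -34 35 48.7 | -28 34 49.1 | -22 37 49.1 | -16 33 48.5 | -10 34 48.3 | -4 34 49.1 | 2 33 48.4 | 8 35 49.6 | 14 34 48.2 | 20 35 49.0 | 26 33 48.0 | 32 35 48.2 | 38 34 48.9 | 44 35 49.1 | 50 35 49.4 | 56 30 49.1 | 62 37 49.0 | 68 6 10.3 | 74 35 7.2 | 80 32 5.9 | 86 33 5.7 | 92 97 64.5 | 98 36 94.6 | 104 34 91.3 | 110 38 89.5 | 116 52 100.1 | 122 52 113.5 | 128 54 127.8 | 
bar [[-0.10020282 -0.05298963]
 [ 0.09694003  0.05421368]] 576
[[-0.10537825 -0.01944061]
 [-0.09943747 -0.01740127]
 [ 0.09014728  0.01733074]
 [ 0.1024974   0.01941529]]
{'fx': 277.1860753798761, 'fy': 277.1860753798761, 'cx': 257.30729377690557, 'cy': 192.93373350911324, 'D': array([0.01468398, 0.        , 0.        , 0.        , 0.        ]), 'T_tool_cam': array([[ 2.75993554e-04, -9.53990089e-01, -2.99838012e-01,
         7.63780598e-02],
       [ 9.99999449e-01,  5.66888904e-04, -8.83186867e-04,
        -8.20477616e-04],
       [ 1.01252636e-03, -2.99837603e-01,  9.53989720e-01,
        -1.42569796e-01],
       [ 0.00000000e+00,  0.00000000e+00,  0.00000000e+00,
         1.00000000e+00]])}
```

Emit:
apply_moves(linear=[[0.16, -0.083, 0.025], [0.32, -0.166, 0.05], [0.49, -0.249, 0.075], [0.65, -0.332, 0.1], [0.81, -0.415, 0.125]], delta_rot=[[0, 0, 0], [0, 0, 0], [0, 0, 0], [0, 0, 0], [0, 0, 0]], gripper=1, force=60)

```text
clock: 0.52
position: [0.3265, -0.4897, 0.2184]
tool_rot: [-3.141, 0.0, 0.449]
force: [1.3, -0.3, 0.1]
grip_width: 0.0853
finger_force: 0.0
```

Emit:
apply_moves(linear=[[0.16, -0.083, 0.025], [0.32, -0.166, 0.05], [0.49, -0.249, 0.075], [0.65, -0.332, 0.1], [0.81, -0.415, 0.125]], delta_rot=[[0, 0, 0], [0, 0, 0], [0, 0, 0], [0, 0, 0], [0, 0, 0]])

```text
clock: 0.93
position: [0.3815, -0.4171, 0.2059]
tool_rot: [-3.141, 0.0, 0.449]
force: [-0.0, -0.5, 0.2]
grip_width: 0.0853
finger_force: 0.0
```

Emit:
apply_moves(linear=[[0.16, -0.083, 0.025], [0.32, -0.166, 0.05], [0.49, -0.249, 0.075], [0.65, -0.332, 0.1], [0.81, -0.415, 0.125]], delta_rot=[[0, 0, 0], [0, 0, 0], [0, 0, 0], [0, 0, 0], [0, 0, 0]])

```text
clock: 1.35
position: [0.4364, -0.3446, 0.1935]
tool_rot: [-3.141, 0.0, 0.449]
force: [0.1, 0.1, -0.3]
grip_width: 0.0856
finger_force: 0.0
```

Emit:
apply_moves(linear=[[0.2, -0.1, 0.03], [0.4, -0.2, 0.06], [0.6, -0.3, 0.09], [0.81, -0.415, 0.125], [0.81, -0.415, 0.125]], delta_rot=[[0, 0, 0.035], [0, 0, 0.07], [0, 0, 0.105], [0, 0, 0.141], [0, 0, 0.141]])

```text
clock: 1.77
position: [0.4935, -0.2684, 0.1804]
tool_rot: [-3.139, -0.0, 0.154]
force: [0.4, 0.5, -0.1]
grip_width: 0.0856
finger_force: 0.0
```

```bash
python3 - <<'E'
from h import *
s=monitor.observe(); print(s['clock'],s['position'],s['tool_rot'])
im,P=cloud('wrist'); save(im,'w1.png'); Q=P.reshape(-1,3)
g=cv2.cvtColor(im,cv2.COLOR_RGB2HSV).reshape(-1,3)
m=(Q[:,2]>.005)&(Q[:,2]<.06)&(abs(Q[:,0]-.491)<.12)&(abs(Q[:,1]+.273)<.06)
b=Q[m]; print(len(b),cv2.minAreaRect((b[:,:2]*1000).astype(np.float32)))
t=b[b[:,2]>.03]; print(len(t),cv2.minAreaRect((t[:,:2]*1000).astype(np.float32)),np.median(t[:,2]))
E
```

```text
1.7667 [ 0.4935143  -0.26841553  0.18043922] [-3.13939869e+00 -3.35246907e-04  1.53680692e-01]
3595 ((492.5189208984375, -271.7872314453125), (179.58409118652344, 28.006853103637695), 7.866674900054932)
816 ((493.45794677734375, -271.69293212890625), (68.73275756835938, 13.982684135437012), 8.681516647338867) 0.03763893474720098
```

View pics/w1.png

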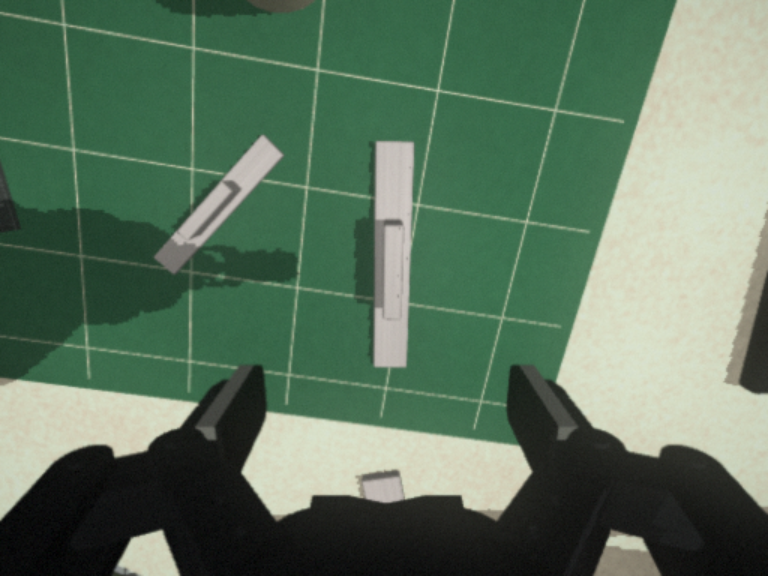

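The wrist view shows the target bar at (392,250), 179.6 x 28 mm with its rib at (393,270). The small look-alike is at (220,205). I'm descending onto the rib.

Emit:
apply_moves(linear=[[0, 0.01, 0.2], [-0.01, 0.02, 0.4], [-0.01, 0.03, 0.6], [-0.015, 0.032, 0.8], [-0.015, 0.032, 0.9]], delta_rot=[[0, 0, 0], [0, 0, 0], [0, 0, 0], [0, 0, 0], [0, 0, 0]])

```text
clock: 2.23
position: [0.4886, -0.2768, 0.0892]
tool_rot: [-3.14, 0.002, 0.154]
force: [-0.9, -0.7, -0.3]
grip_width: 0.0852
finger_force: 0.0
```

Emit:
apply_moves(linear=[[0, 0, 0.2], [0, 0, 0.4], [0, 0, 0.6], [0, 0, 0.72], [0, 0, 0.784]], delta_rot=[[0, 0, 0], [0, 0, 0], [0, 0, 0], [0, 0, 0], [0, 0, 0]])

```text
clock: 2.65
position: [0.4893, -0.2765, 0.0117]
tool_rot: [-3.141, 0.001, 0.153]
force: [-0.6, 0.2, -0.4]
grip_width: 0.0854
finger_force: 0.0
```

Emit:
apply_moves(linear=[[0, 0, 0], [0, 0, 0], [0, 0, 0], [0, 0, 0], [0, 0, 0]], delta_rot=[[0, 0, 0], [0, 0, 0], [0, 0, 0], [0, 0, 0], [0, 0, 0]], gripper=-1, force=60)

```text
clock: 3.07
position: [0.4905, -0.2766, 0.0137]
tool_rot: [3.141, -0.001, 0.153]
force: [-0.0, 0.0, -0.2]
grip_width: 0.0253
finger_force: 0.0
```

Emit:
apply_moves(linear=[[0, 0, 0], [0, 0, 0], [0, 0, 0], [0, 0, 0], [0, 0, 0]], delta_rot=[[0, 0, 0], [0, 0, 0], [0, 0, 0], [0, 0, 0], [0, 0, 0]])

```text
clock: 3.48
position: [0.4903, -0.2763, 0.0136]
tool_rot: [3.141, -0.001, 0.153]
force: [-2.5, 2.9, 11.0]
grip_width: 0.013
finger_force: 59.6
```

Emit:
apply_moves(linear=[[0, 0, -0.1], [0, 0, -0.3], [0, 0, -0.5], [0, 0, -0.75], [0, 0, -1]], delta_rot=[[0, 0, 0], [0, 0, 0], [0, 0, 0], [0, 0, 0], [0, 0, 0]])

```text
clock: 3.9
position: [0.4896, -0.2762, 0.1143]
tool_rot: [-3.141, 0.001, 0.154]
force: [1.8, 0.0, -2.8]
grip_width: 0.0127
finger_force: 58.7
```

Emit:
apply_moves(linear=[[0, 0, -0.2], [0, 0, -0.4], [0, 0, -0.6], [0, 0, -0.7], [0, 0, -0.7]], delta_rot=[[0, 0, 0.005], [0, 0, 0], [0, 0, 0], [0, 0, 0], [0, 0, 0]])

```text
clock: 4.32
position: [0.4908, -0.2769, 0.1852]
tool_rot: [3.14, -0.003, 0.153]
force: [0.9, -0.2, -2.6]
grip_width: 0.0128
finger_force: 58.9
```

```bash
python3 - <<'E'
from h import *
s=monitor.observe(); print(s['clock'],s['position'],s['tool_rot'],s['force'],s['moment'],s['grip_width'])
im,P=cloud('wrist'); 
r=R.from_euler('xyz',s['tool_rot']); T=r.inv().apply(P.reshape(-1,3)-s['position'])
# bar in tool frame: plate underside at z~+0.0137
m=(abs(T[:,2])<.03)&(abs(T[:,0])<.13)&(abs(T[:,1])<.05); b=T[m]; print(len(b))
pl=b[(b[:,0]>.05)]; print('plate z x>50:',np.percentile(pl[:,2],[10,50,90]),'xmax',np.percentile(pl[:,0],[95,99,100]),'y',np.percentile(pl[:,1],[1,50,99]))
for x0 in range(-100,100,10):
    q=b[abs(b[:,0]-x0/1e3-.005)<.005]; 
    if len(q)>3: print(x0,len(q),np.round(np.percentile(q[:,1],[2,98])*1e3,1),np.round(np.median(q[:,2])*1e3,1))
q=s['position']; print(delta([.578,.13,.22],[np.pi,0,.186],s))
E
```

```text
4.3167 [ 0.49080315 -0.27687735  0.18520083] [ 3.13962890e+00 -2.84833767e-03  1.53201552e-01] [ 0.91380342 -0.18645108 -2.61363645] [-0.04137293  0.00856295  0.02966301] 0.012810680369750617
12542
plate z x>50: [0.0049916  0.00583694 0.00670873] xmax [0.09054845 0.0923169  0.0926085 ] y [-0.01425158 -0.00048612  0.01295651]
-70 386 [-12.9  11.6] 5.7
-60 202 [-12.7  11.4] 5.6
-50 40 [-12.6  11.3] 5.5
-40 55 [-6.2  5.4] -24.0
-30 429 [-7.6  5.8] -24.2
-20 434 [-7.   5.7] -24.3
-10 483 [-7.1  5.7] -24.3
0 1223 [-20.1  18.8] -23.7
10 1421 [-13.6  12.2] -23.1
20 907 [-14.   12.6] -23.6
30 1445 [-13.8  12.3] -10.2
40 916 [-14.   12.6] 5.9
50 983 [-14.   12.5] 5.8
60 1000 [-14.   12.7] 5.9
70 1129 [-13.9  12.5] 5.8
80 1171 [-13.9  12.6] 5.8
90 318 [-13.8  12.4] 5.9
(array([ 1.484, -3.887, -0.351]), array([ 0.001 , -0.0013, -0.0157]))
```

Emit:
apply_moves(linear=[[0.05, -0.15, -0.02], [0.13, -0.35, -0.04], [0.2, -0.55, -0.06], [0.29, -0.76, -0.08], [0.37, -0.97, -0.09]], delta_rot=[[0, 0, 0], [0, 0, 0], [0, 0, 0], [0, 0, 0], [0, 0, 0]])

```text
clock: 4.78
position: [0.5113, -0.1737, 0.1906]
tool_rot: [-3.141, 0.002, 0.153]
force: [0.3, 0.1, -2.8]
grip_width: 0.013
finger_force: 58.8
```

Emit:
apply_moves(linear=[[0.07, -0.2, -0.02], [0.15, -0.4, -0.04], [0.22, -0.6, -0.06], [0.3, -0.78, -0.08], [0.37, -0.97, -0.09]], delta_rot=[[0, 0, 0], [0, 0, 0], [0, 0, 0], [0, 0, 0], [0, 0, 0]])

```text
clock: 5.2
position: [0.5332, -0.0723, 0.1996]
tool_rot: [-3.141, 0.002, 0.154]
force: [0.4, -0.3, -2.9]
grip_width: 0.0132
finger_force: 58.9
```

Emit:
apply_moves(linear=[[0.07, -0.2, -0.02], [0.15, -0.4, -0.04], [0.22, -0.6, -0.06], [0.3, -0.78, -0.08], [0.37, -0.97, -0.09]], delta_rot=[[0, 0, 0], [0, 0, 0], [0, 0, 0], [0, 0, 0], [0, 0, 0]])

```text
clock: 5.62
position: [0.5549, 0.0291, 0.2086]
tool_rot: [-3.142, 0.002, 0.154]
force: [-0.3, -1.0, -2.3]
grip_width: 0.0125
finger_force: 58.9
```

Emit:
apply_moves(linear=[[0.07, -0.2, -0.02], [0.15, -0.4, -0.04], [0.22, -0.6, -0.06], [0.3, -0.8, -0.08], [0.37, -0.97, -0.09]], delta_rot=[[0, 0, 0], [0, 0, 0], [0, 0, -0.005], [0, 0, -0.01], [0, 0, -0.016]])

```text
clock: 6.03
position: [0.5766, 0.1312, 0.2176]
tool_rot: [-3.141, 0.002, 0.188]
force: [0.1, 0.7, -3.1]
grip_width: 0.0126
finger_force: 58.9
```

Emit:
apply_moves(linear=[[0, 0, 0], [0, 0, 0], [0, 0, 0], [0, 0, 0], [0, 0, 0]], delta_rot=[[0, 0, 0], [0, 0, 0], [0, 0, 0], [0, 0, 0], [0, 0, 0]])

```text
clock: 6.45
position: [0.5769, 0.1288, 0.2187]
tool_rot: [3.141, 0.0, 0.186]
force: [0.4, 0.1, -3.3]
grip_width: 0.0126
finger_force: 58.9
```

```bash
python3 - <<'E'
from h import *
s=monitor.observe(); print(s['clock'],s['position'],s['tool_rot'],s['force'])
im,P=cloud('wrist'); save(im,'w2.png'); im2,P2=cloud('top')
from scipy.optimize import minimize
for P in (P.reshape(-1,3),P2.reshape(-1,3)):
  # walls rim: exclude lid by case-y<0.085 after rough frame
  q0=(P[:,:2]-[.578,.131]); a=.186; M=np.array([[np.cos(a),-np.sin(a)],[np.sin(a),np.cos(a)]]); c0=q0@M
  m=(abs(P[:,2]-.09)<.004)&(c0[:,1]<.085)&(c0[:,1]>-.105)&(abs(c0[:,0])<.135); c=c0[m]
  m2=(abs(c[:,0])>.11)|(c[:,1]<-.08); c=c[m2]; print('rimpts',len(c))
  for n,k in (('x-',(c[:,0]<-.11)&(c[:,1]>-.08)),('x+',(c[:,0]>.11)&(c[:,1]>-.08)),('y-',(c[:,1]<-.08)&(abs(c[:,0])<.11))):
    if k.sum()>20:
      i=0 if n[0]=='x' else 1; l=np.polyfit(c[k,1-i],c[k,i],1); print(n,k.sum(),'mid',np.median(c[k,i]),np.percentile(c[k,i],[3,97]),'slope',l[0])
  for n,x0,x1 in (('ledgeS',-.068,-.052),('lipS',-.084,-.074),('ledgeF',.075,.088),('lipF',.095,.115)):
    k=(c0[:,0]>x0)&(c0[:,0]<x1)&(abs(c0[:,1])<.03)&(P[:,2]>.045)&(P[:,2]<.1); 
    if k.sum()>5: print(n,k.sum(),np.percentile(P[k,2],[10,50,90]),'y',np.percentile(c0[k,1],[2,98]))
  # fixed lip front edge
  k=(abs(c0[:,1])<.012)&(c0[:,0]>.06)&(P[:,2]<.1)&(P[:,2]>.045)&(c0[:,0]<.13)
  o=np.argsort(c0[k,0]); print(np.round(np.c_[c0[k,0][o],P[k,2][o]][::max(1,k.sum()//25)]*1e3).astype(int).tolist())
E
```

```text
6.45 [0.57693888 0.12878865 0.21867234] [3.14125751e+00 4.25288789e-04 1.85865352e-01] [ 0.39036679  0.08781028 -3.31359249]
rimpts 2647
x+ 1228 mid 0.12274852078755952 [0.12085202 0.12514789] slope -0.00046576675894651994
y- 1225 mid -0.09199351787768523 [-0.09488325 -0.08997649] slope 0.0008772814253541693
ledgeS 26 [0.05902881 0.0601833  0.06108036] y [0.02750307 0.02909563]
ledgeF 44 [0.05915154 0.06008533 0.06116659] y [-0.02961372  0.02924838]
lipF 526 [0.0604355  0.07795592 0.07897586] y [-0.0296934   0.02903037]
[[106, 80], [107, 77], [107, 78], [108, 78], [109, 78], [110, 79], [111, 79], [111, 79], [112, 77], [112, 77], [121, 87], [121, 54], [121, 81], [121, 65], [121, 47], [121, 65], [121, 59], [121, 90], [121, 59], [121, 52], [122, 91], [122, 91], [123, 89], [124, 90], [124, 90], [125, 90]]
rimpts 82
y- 61 mid -0.0955792191912615 [-0.09774519 -0.09296148] slope -0.00281001667879664
[]
```

View pics/w2.png

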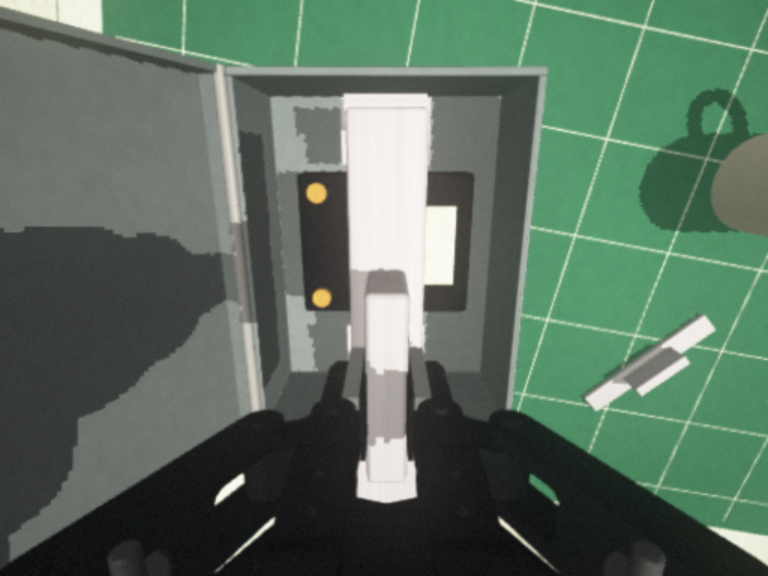

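The wrist view shows the held bar above the case, straight and centred. The rim and ledge fit gives the case origin as about (0.5783, 0.131), yaw 0.186, ledge z ≈ 60 mm.

```bash
cat >> h.py <<'E'
RC=R.from_euler('z',.186); OC=np.array([.5783,.131,0]); H=.060
def tcp(xn,dz,th,y=0.):   # nose bottom edge at case x=xn (mm), dz mm above ledge, tilt deg
    rb=RC*R.from_euler('y',-th,degrees=True)
    nose=OC+RC.apply([xn/1e3,y/1e3,H+dz/1e3]); o=nose+rb.apply([.090,0,0])
    return o+rb.apply([-.0025,-.0006,.0138]), rb*R.from_euler('x',np.pi)
def where(s):             # nose x, dz, tilt, y, yaw from state
    rt=R.from_euler('xyz',s['tool_rot']); rb=rt*R.from_euler('x',-np.pi)
    o=s['position']-rb.apply([-.0025,-.0006,.0138]); n=RC.inv().apply(o-rb.apply([.09,0,0])-OC)
    e=(RC.inv()*rb).as_euler('xyz',degrees=True); return np.round([n[0]*1e3,n[1]*1e3,(n[2]-H)*1e3,-e[1],e[2]],2)
E
python3 - <<'E'
from h import *
s=monitor.observe(); print(where(s))
for a in [(-64,40,8),(-64,4,8)]: print(delta(*tcp(*a),s))
p,r=tcp(-64,40,8); s2=dict(position=p,tool_rot=r.as_euler('xyz'))
for a in [(-64,4,8),(-64,1,8),(-93,1,8)]: print(delta(*tcp(*a),s2))
E
```

```text
[-8.9120e+01 -1.0600e+00  1.4506e+02 -0.0000e+00  1.0000e-02]
(array([ 0.224, -0.011,  0.93 ]), array([0.0001, 0.0667, 0.0001]))
(array([ 0.224, -0.011,  1.29 ]), array([0.0001, 0.0667, 0.0001]))
(array([-0.05 , -0.   ,  0.356]), array([ 0.,  0., -0.]))
(array([-0.054, -0.   ,  0.386]), array([ 0.,  0., -0.]))
(array([-0.341, -0.   ,  0.346]), array([ 0.,  0., -0.]))
```

Emit:
apply_moves(linear=[[0.06, -0.003, 0.1], [0.12, -0.006, 0.3], [0.18, -0.01, 0.55], [0.224, -0.011, 0.8], [0.224, -0.011, 0.93]], delta_rot=[[0, 0.015, 0], [0, 0.035, 0], [0, 0.055, 0], [0, 0.0667, 0], [0, 0.0667, 0]], force=90)

```text
clock: 6.97
position: [0.5978, 0.1344, 0.1235]
tool_rot: [3.141, -0.139, 0.187]
force: [-0.9, 0.4, -3.6]
grip_width: 0.012
finger_force: 91.3
```

Emit:
apply_moves(linear=[[-0.015, 0, 0.1], [-0.03, 0, 0.2], [-0.045, 0, 0.3], [-0.05, 0, 0.346], [-0.05, 0, 0.346]], delta_rot=[[0, 0, 0], [0, 0, 0], [0, 0, 0], [0, 0, 0], [0, 0, 0]])

```text
clock: 7.38
position: [0.5985, 0.1348, 0.0901]
tool_rot: [3.141, -0.139, 0.187]
force: [0.3, -0.5, -1.9]
grip_width: 0.0127
finger_force: 91.3
```

Emit:
apply_moves(linear=[[0, 0, 0], [0, 0, 0], [0, 0, 0], [0, 0, 0], [0, 0, 0]], delta_rot=[[0, 0, 0], [0, 0, 0], [0, 0, 0], [0, 0, 0], [0, 0, 0]])

```text
clock: 7.8
position: [0.5988, 0.135, 0.0913]
tool_rot: [-3.142, -0.14, 0.187]
force: [0.5, -0.1, -2.5]
grip_width: 0.0122
finger_force: 91.3
```

```bash
python3 - <<'E'
from h import *
s=monitor.observe(); print(s['clock'],where(s),s['force'],s['moment'])
E
```

```text
7.8 [-6.38e+01  6.10e-01  5.41e+00  8.03e+00  5.00e-02] [ 0.54569365 -0.14985809 -2.52503519] [-0.06068721  0.21468774  0.0394613 ]
```

Emit:
apply_moves(linear=[[-0.002, 0, 0.01], [-0.003, 0, 0.02], [-0.004, 0, 0.03], [-0.005, 0, 0.035], [-0.005, 0, 0.035]], delta_rot=[[0, 0, 0], [0, 0, 0], [0, 0, 0], [0, 0, 0], [0, 0, 0]])

```text
clock: 8.22
position: [0.5986, 0.1349, 0.0872]
tool_rot: [3.142, -0.139, 0.187]
force: [-0.1, -0.6, -3.4]
grip_width: 0.0121
finger_force: 91.3
```

Emit:
apply_moves(linear=[[0, 0, 0.003], [0, 0, 0.006], [-0.001, 0, 0.01], [-0.001, 0, 0.01], [-0.001, 0, 0.01]], delta_rot=[[0, 0, 0], [0, 0, 0], [0, 0, 0], [0, 0, 0], [0, 0, 0]])

```text
clock: 8.63
position: [0.5987, 0.1349, 0.0864]
tool_rot: [-3.142, -0.14, 0.187]
force: [0.6, -0.5, -2.3]
grip_width: 0.0121
finger_force: 91.3
```

```bash
python3 - <<'E'
from h import *
s=monitor.observe(); print(s['clock'],where(s),s['force'],s['moment'])
E
```

```text
8.6333 [-6.394e+01  5.900e-01  5.400e-01  8.000e+00  5.000e-02] [ 0.55809805 -0.54488583 -2.31210243] [-0.04810043  0.19340967 -0.02808249]
```

Emit:
apply_moves(linear=[[0, 0, 0.003], [0, 0, 0.006], [-0.001, 0, 0.01], [-0.001, 0, 0.01], [-0.001, 0, 0.01]], delta_rot=[[0, 0, 0], [0, 0, 0], [0, 0, 0], [0, 0, 0], [0, 0, 0]])

```text
clock: 9.05
position: [0.5988, 0.135, 0.0855]
tool_rot: [-3.142, -0.14, 0.187]
force: [0.2, 0.2, 0.0]
grip_width: 0.012
finger_force: 91.6
```

```bash
python3 - <<'E'
from h import *
s=monitor.observe(); print(s['clock'],where(s),s['force'],s['moment'])
E
```

```text
9.05 [-6.38e+01  6.20e-01 -3.80e-01  8.02e+00  6.00e-02] [0.20790896 0.17967844 0.04793888] [-0.04443517  0.27847412  0.01301561]
```

Emit:
apply_moves(linear=[[-0.001, 0, -0.005], [-0.03, 0, -0.009], [-0.06, 0, -0.013], [-0.09, 0, -0.018], [-0.118, 0, -0.022]], delta_rot=[[0, 0, 0], [0, 0, 0], [0, 0, 0], [0, 0, 0], [0, 0, 0]])

```text
clock: 9.47
position: [0.5865, 0.1326, 0.0859]
tool_rot: [3.142, -0.14, 0.187]
force: [3.3, 0.6, -1.8]
grip_width: 0.0122
finger_force: 91.4
```

Emit:
apply_moves(linear=[[0, 0, 0], [-0.01, 0, -0.001], [-0.02, 0, -0.003], [-0.03, 0, -0.004], [-0.04, 0, -0.0055]], delta_rot=[[0, 0, 0], [0, 0, 0], [0, 0, 0], [0, 0, 0], [0, 0, 0]])

```text
clock: 9.88
position: [0.5835, 0.1321, 0.0862]
tool_rot: [-3.141, -0.141, 0.187]
force: [5.3, -0.1, -0.1]
grip_width: 0.0122
finger_force: 91.5
```

```bash
python3 - <<'E'
from h import *
s=monitor.observe(); print(s['clock'],where(s),RC.inv().apply(s['force']),s['moment'])
E
```

```text
9.8833 [-7.942e+01  6.400e-01  2.200e-01  8.070e+00  5.000e-02] [ 5.20382702 -1.07969893 -0.14509793] [ 0.11410195 -0.89291799  0.03349594]
```

Emit:
apply_moves(linear=[[-0.015, 0, -0.002], [-0.03, 0, -0.004], [-0.045, 0, -0.006], [-0.06, 0, -0.008], [-0.07, 0, -0.01]], delta_rot=[[0, 0, 0], [0, 0, 0], [0, 0, 0], [0, 0, 0], [0, 0, 0]])

```text
clock: 10.3
position: [0.5768, 0.1309, 0.0864]
tool_rot: [-3.141, -0.142, 0.187]
force: [7.4, 1.3, -0.7]
grip_width: 0.0121
finger_force: 91.4
```

Emit:
apply_moves(linear=[[-0.015, 0, -0.002], [-0.03, 0, -0.004], [-0.045, 0, -0.006], [-0.06, 0, -0.008], [-0.06, 0, -0.008]], delta_rot=[[0, 0, 0], [0, 0, 0], [0, 0, 0], [0, 0, 0], [0, 0, 0]])

```text
clock: 10.72
position: [0.5712, 0.1298, 0.0865]
tool_rot: [-3.141, -0.142, 0.187]
force: [9.2, 1.4, -1.6]
grip_width: 0.0123
finger_force: 91.4
```

```bash
python3 - <<'E'
from h import *
s=monitor.observe(); print(s['clock'],where(s),RC.inv().apply(s['force']),s['moment'])
im,P=cloud('wrist'); cv2.imwrite('pics/w3.png',cv2.resize(im[20:260,120:400][...,::-1],None,fx=2.5,fy=2.5))
r=R.from_euler('xyz',s['tool_rot']); T=r.inv().apply(P.reshape(-1,3)-s['position'])
b=T[(abs(T[:,2]-.006)<.004)&(T[:,0]>.04)&(T[:,0]<.1)&(abs(T[:,1])<.011)]
l=np.polyfit(b[:,0],b[:,2],1); print('bar in tool: xmax',np.percentile(b[:,0],[97,99.5]),'tilt deg',np.degrees(l[0]),'z at 70mm',np.polyval(l,.07))
C=RC.inv().apply(P.reshape(-1,3)-OC); k=(abs(C[:,2]-.078)<.004)&(abs(C[:,1])<.017)&(C[:,0]>.08)&(C[:,0]<.119); print('lip x',np.percentile(C[k,0],[1,5,95]))
k=(abs(C[:,1])<.012)&(C[:,0]>.05)&(C[:,0]<.095)&(C[:,2]>.07); print('bar end case x',np.percentile(C[k,0],[95,99]),np.percentile(C[k&(C[:,0]>.08),2],[5,50,95]))
E
```

```text
10.7167 [-9.18e+01  6.70e-01  4.20e-01  8.16e+00  5.00e-02] [ 9.27704594 -0.30839206 -1.59753   ] [ 0.26925147 -1.94548617  0.06898168]
bar in tool: xmax [0.0913493  0.09239958] tilt deg -0.154529842741853 z at 70mm 0.00558374293097859
lip x [0.09262057 0.09297114 0.11170631]
bar end case x [0.09300142 0.09454378] [0.07512737 0.09322314 0.09482456]
```

View pics/w3.png

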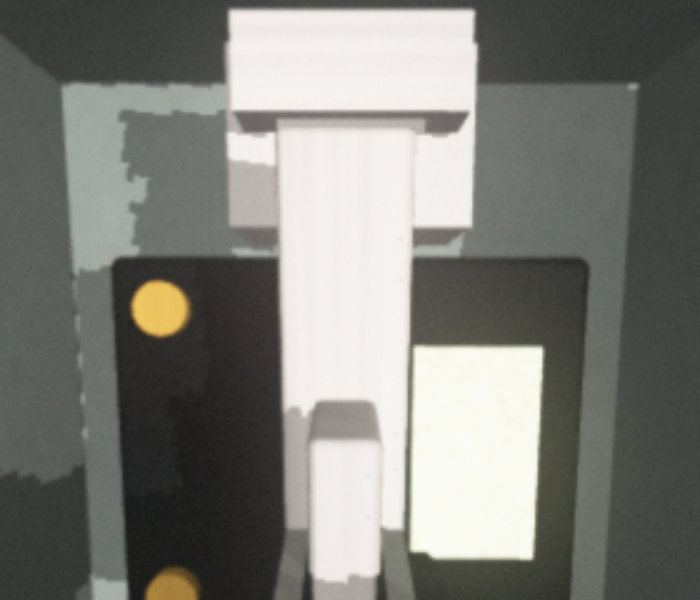

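The crop shows the bar end (345,125) in front of the fixed lip's edge (350,115), centred. Next I rotate the bar down about its nose.

```bash
python3 - <<'E'
from h import *
s=monitor.observe()
for t in (6,4,2.5,1): print(t,delta(*tcp(-92.6,.3,t,.3),s))
E
```

```text
6 (array([-0.005,  0.004,  0.034]), array([-0.0003, -0.0181,  0.0004]))
4 (array([-0.002,  0.005,  0.064]), array([-0.0002, -0.0348,  0.0004]))
2.5 (array([-0.001,  0.005,  0.087]), array([-0.0002, -0.0473,  0.0004]))
1 (array([0.   , 0.005, 0.111]), array([-0.0002, -0.0598,  0.0004]))
```

Emit:
apply_moves(linear=[[-0.004, 0.002, 0.017], [-0.005, 0.004, 0.034], [-0.004, 0.005, 0.049], [-0.002, 0.005, 0.064], [-0.002, 0.005, 0.064]], delta_rot=[[0, -0.009, 0], [0, -0.018, 0], [0, -0.026, 0], [0, -0.035, 0], [0, -0.035, 0]])

```text
clock: 11.18
position: [0.5727, 0.1299, 0.08]
tool_rot: [-3.141, -0.069, 0.187]
force: [8.8, 3.2, -0.7]
grip_width: 0.0121
finger_force: 91.6
```

```bash
python3 - <<'E'
from h import *
s=monitor.observe(); print(where(s),RC.inv().apply(s['force']),s['moment'])
for t in (2.5,1,.5,0): print(t,delta(*tcp(-92.6,.3,t,.3),s))
E
```

```text
[-9.207e+01  4.600e-01  1.900e-01  3.930e+00  5.000e-02] [ 9.27682836  1.53708515 -0.70565298] [ 0.60952362 -1.77720764 -0.10742471]
2.5 (array([-0.002,  0.002,  0.02 ]), array([-0.0004, -0.0119,  0.0004]))
1 (array([0.001, 0.002, 0.043]), array([-0.0004, -0.0244,  0.0004]))
0.5 (array([0.001, 0.002, 0.051]), array([-0.0004, -0.0286,  0.0004]))
0 (array([0.002, 0.002, 0.059]), array([-0.0004, -0.0328,  0.0004]))
```

Emit:
apply_moves(linear=[[-0.002, 0.002, 0.01], [-0.002, 0.002, 0.02], [-0.001, 0.002, 0.032], [0.001, 0.002, 0.043], [0.001, 0.002, 0.043]], delta_rot=[[0, -0.006, 0], [0, -0.012, 0], [0, -0.018, 0], [0, -0.0244, 0], [0, -0.0244, 0]])

```text
clock: 11.6
position: [0.5729, 0.1298, 0.0756]
tool_rot: [-3.141, -0.018, 0.187]
force: [8.7, 3.0, -1.1]
grip_width: 0.012
finger_force: 91.6
```

```bash
python3 - <<'E'
from h import *
s=monitor.observe(); print(where(s),RC.inv().apply(s['force']),s['moment'])
for t in (.5,0): print(t,delta(*tcp(-92.3,0,t,.3),s))
E
```

```text
[-9.276e+01  3.800e-01  2.600e-01  1.010e+00  5.000e-02] [ 9.13455514  1.3441772  -1.13204336] [ 0.7391432  -1.87789987 -0.09312566]
0.5 (array([0.006, 0.002, 0.01 ]), array([-0.0004, -0.0043,  0.0004]))
0 (array([0.007, 0.002, 0.018]), array([-0.0004, -0.0084,  0.0004]))
```

Emit:
apply_moves(linear=[[0.001, 0, 0.004], [0.002, 0, 0.008], [0.002, 0, 0.012], [0.002, 0, 0.018], [0.002, 0, 0.018]], delta_rot=[[0, -0.002, 0], [0, -0.004, 0], [0, -0.006, 0], [0, -0.0084, 0], [0, -0.0084, 0]])

```text
clock: 12.02
position: [0.573, 0.1298, 0.074]
tool_rot: [-3.141, -0.001, 0.187]
force: [8.5, 4.3, 0.1]
grip_width: 0.0123
finger_force: 92.0
```

```bash
python3 - <<'E'
from h import *
s=monitor.observe(); print(where(s),RC.inv().apply(s['force']),s['moment'])
im,P=cloud('wrist')
C=RC.inv().apply(P.reshape(-1,3)-OC)
k=(abs(C[:,1])<.011)&(C[:,0]>.045)&(C[:,0]<.092)&(C[:,2]>.06)&(C[:,2]<.074); l=np.polyfit(C[k,0],C[k,2],1)
print('bar top: n',k.sum(),'tilt',np.degrees(l[0]),'z@60',np.polyval(l,.06),'z@85',np.polyval(l,.085),'xmax',np.percentile(C[k,0],[98,99.5]))
k=(abs(abs(C[:,1])-.024)<.004)&(C[:,0]>.073)&(C[:,0]<.088);print('ledge beside',k.sum(),np.median(C[k,2]))
E
```

```text
[-9.294e+01  3.700e-01  1.500e-01  3.000e-02  6.000e-02] [9.12016322 2.62392717 0.08611904] [ 0.74750855 -1.92163856 -0.14964011]
bar top: n 3825 tilt -2.918603768181462 z@60 0.06814957113906576 z@85 0.06687609000616876 xmax [0.09057414 0.09175501]
ledge beside 940 0.0600864978564784
```

Emit:
apply_moves(linear=[[0.02, 0, 0], [0.04, 0, 0], [0.06, 0, 0], [0.08, 0, 0], [0.1, 0, 0]], delta_rot=[[0, 0, 0], [0, 0, 0], [0, 0, 0], [0, 0, 0], [0, 0, 0]])

```text
clock: 12.48
position: [0.5822, 0.1316, 0.074]
tool_rot: [-3.141, 0.0, 0.187]
force: [3.8, 2.5, 3.5]
grip_width: 0.0126
finger_force: 92.2
```

Emit:
apply_moves(linear=[[0, 0, 0], [0, 0, 0], [0, 0, 0], [0, 0, 0], [0, 0, 0]], delta_rot=[[0, 0, 0], [0, 0, 0], [0, 0, 0], [0, 0, 0], [0, 0, 0]])

```text
clock: 12.9
position: [0.5824, 0.1316, 0.074]
tool_rot: [-3.141, -0.0, 0.187]
force: [6.9, 3.8, 2.1]
grip_width: 0.012
finger_force: 92.1
```

```bash
python3 - <<'E'
from h import *
s=monitor.observe(); print(where(s),RC.inv().apply(s['force']),s['moment'])
im,P=cloud('wrist'); cv2.imwrite('pics/w4.png',cv2.resize(im[20:260,120:400][...,::-1],None,fx=2.5,fy=2.5))
E
```

```text
[-8.338e+01  3.700e-01  1.600e-01  1.000e-02  6.000e-02] [7.42824359 2.42843535 2.06793289] [ 0.67668902 -1.4612657  -0.11124147]
```

View pics/w4.png

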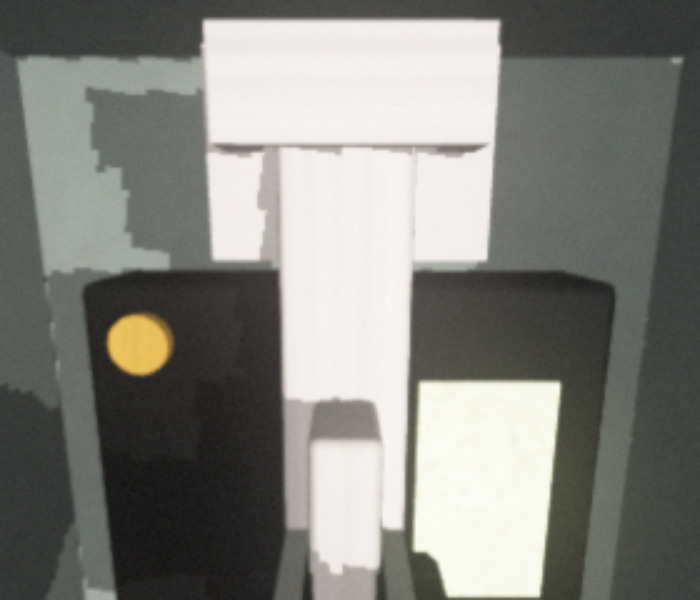

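The crop shows the bar's end passing under the fixed lip at (350,148), lying flat. I'm releasing so the spring can carry it home.

Emit:
apply_moves(linear=[[0.005, 0, 0], [0.01, 0, 0], [0.015, 0, 0], [0.015, 0, 0], [0.015, 0, 0]], delta_rot=[[0, 0, 0], [0, 0, 0], [0, 0, 0], [0, 0, 0], [0, 0, 0]], force=20)

```text
clock: 13.37
position: [0.5829, 0.1316, 0.0739]
tool_rot: [-3.141, 0.002, 0.187]
force: [-0.3, 1.9, 9.0]
grip_width: 0.0121
finger_force: 93.3
```

Emit:
apply_moves(linear=[[0, 0, 0], [0, 0, 0], [0, 0, 0], [0, 0, 0], [0, 0, 0]], delta_rot=[[0, 0, 0], [0, 0, 0], [0, 0, 0], [0, 0, 0], [0, 0, 0]], gripper=0)

```text
clock: 13.78
position: [0.5826, 0.131, 0.0733]
tool_rot: [3.141, 0.003, 0.187]
force: [-0.0, 1.0, -0.5]
grip_width: 0.0425
finger_force: 0.0
```

Emit:
apply_moves(linear=[[0, 0, -0.1], [0, 0, -0.25], [0, 0, -0.45], [0, 0, -0.7], [0, 0, -1]], delta_rot=[[0, 0, 0], [0, 0, 0], [0, 0, 0], [0, 0, 0], [0, 0, 0]])

```text
clock: 14.2
position: [0.5823, 0.1311, 0.1743]
tool_rot: [3.141, 0.004, 0.187]
force: [-0.0, -0.2, 0.2]
grip_width: 0.0429
finger_force: 0.0
```

Emit:
apply_moves(linear=[[0, 0, -0.2], [0, 0, -0.4], [0, 0, -0.6], [0, 0, -0.7], [0, 0, -0.7]], delta_rot=[[0, 0, 0], [0, 0, 0], [0, 0, 0], [0, 0, 0], [0, 0, 0]])

```text
clock: 14.62
position: [0.584, 0.1314, 0.246]
tool_rot: [-3.141, -0.001, 0.187]
force: [-1.1, -0.9, 0.9]
grip_width: 0.0429
finger_force: 0.0
```

```bash
python3 - <<'E'
from h import *
s=monitor.observe(); print(s['clock'],s['position'],s['force'])
im,P=cloud('wrist'); save(im,'w5.png'); C=RC.inv().apply(P.reshape(-1,3)-OC)
for x0 in range(-120,120,6):
    k=(abs(C[:,0]-x0/1e3)<.003)&(abs(abs(C[:,1])-.010)<.0025)&(C[:,2]<.1)
    if k.sum()>3: print(x0,np.round(np.median(C[k,2])*1e3,1),end=' | ')
k=(abs(C[:,2]-.098)<.004)&(abs(C[:,1])<.02)&(abs(C[:,0]-.01)<.06); print('\nrib',k.sum(),cv2.minAreaRect((C[k,:2]*1e3).astype(np.float32)))
im,P=cloud('side'); C=RC.inv().apply(P.reshape(-1,3)-OC)
k=(abs(C[:,0])<.115)&(C[:,1]>.098)&(C[:,2]>.12)&(C[:,2]<.33); l=np.polyfit(C[k,2],C[k,1],1); print('lid side: n',k.sum(),'slope dy/dz',l,'z max',np.percentile(C[k,2],99.5),'y@',np.percentile(C[k,1],99.5))
im,P=cloud('top'); C=RC.inv().apply(P.reshape(-1,3)-OC)
k=(abs(C[:,0])<.115)&(C[:,1]>.098)&(C[:,2]>.11)&(C[:,2]<.33); l=np.polyfit(C[k,1],C[k,2],1); print('lid top: n',k.sum(),'slope dz/dy',l,'z max',np.percentile(C[k,2],99.5),'y@',np.percentile(C[k,1],99.5))
E
```

```text
14.6167 [0.58401702 0.13144054 0.24596473] [-1.13906719 -0.89391567  0.87120543]
-120 77.3 | -114 59.7 | -108 59.7 | -102 60.0 | -96 60.3 | -90 70.5 | -84 77.9 | -78 78.0 | -72 76.1 | -66 67.9 | -60 67.7 | -54 68.0 | -48 67.6 | -42 67.9 | -36 67.8 | -30 68.0 | -24 68.1 | -18 68.0 | -12 67.7 | -6 67.8 | 0 67.7 | 6 68.3 | 12 67.7 | 18 68.0 | 24 68.1 | 30 67.8 | 36 68.1 | 42 67.9 | 48 67.7 | 54 67.9 | 60 68.1 | 66 68.0 | 72 67.9 | 78 68.1 | 84 68.1 | 90 68.1 | 96 77.9 | 102 78.0 | 108 77.9 | 114 78.0 | 
rib 812 ((11.633384704589844, 0.814082145690918), (68.85810089111328, 13.399514198303223), 0.13533203303813934)
lid side: n 2097 slope dy/dz [0.35997294 0.08744691] z max 0.26334556247557783 y@ 0.18587514332169355
lid top: n 2653 slope dz/dy [ 2.4847273  -0.19155823] z max 0.26600417491314154 y@ 0.18746408592771882
```

View pics/w5.png

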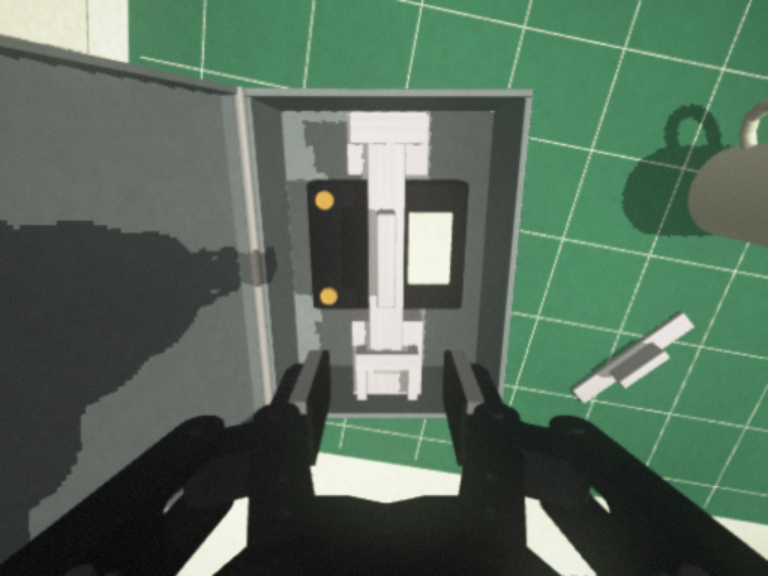

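The wrist view shows the bar flat under both lips: top at z=68 along its length, origin at x≈11 mm in the case frame. The lid stands about 20° past vertical, with its edge at about (y 185, z 265). Next I go over the lid and behind it with the fingers shut.

Emit:
apply_moves(linear=[[0, 0, -0.15], [0, 0, -0.3], [0, 0, -0.5], [0, 0, -0.7], [0, 0, -0.9]], delta_rot=[[0, 0, 0], [0, 0, 0], [0, 0, 0], [0, 0, 0], [0, 0, 0]], gripper=-1)

```text
clock: 15.18
position: [0.583, 0.1312, 0.3329]
tool_rot: [3.141, 0.005, 0.187]
force: [-0.0, 0.4, -0.0]
grip_width: 0.0003
finger_force: 0.0
```

Emit:
apply_moves(linear=[[0, -0.15, 0], [0, -0.35, 0], [0, -0.55, 0], [0, -0.8, 0], [0, -1, 0]], delta_rot=[[0, 0, 0], [0, 0, 0], [0, 0, 0], [0, 0, 0], [0, 0, 0]])

```text
clock: 15.6
position: [0.564, 0.231, 0.332]
tool_rot: [3.141, 0.004, 0.187]
force: [0.2, -0.1, 0.6]
grip_width: 0.0001
finger_force: 0.0
```

Emit:
apply_moves(linear=[[0, -0.2, 0], [0, -0.4, 0], [0, -0.6, 0], [0, -0.8, 0], [0, -1, 0]], delta_rot=[[0, 0, 0], [0, 0, 0], [0, 0, 0], [0, 0, 0], [0, 0, 0]])

```text
clock: 16.02
position: [0.5457, 0.3286, 0.3319]
tool_rot: [3.141, 0.004, 0.187]
force: [-0.7, 0.0, 0.3]
grip_width: 0.0004
finger_force: 0.0
```

Emit:
apply_moves(linear=[[0, -0.1, 0], [0, -0.2, 0], [0, -0.22, 0.1], [0, -0.22, 0.2], [0, -0.22, 0.3]], delta_rot=[[0, 0, 0], [0, 0, 0], [0, 0, 0], [0, 0, 0], [0, 0, 0]])

```text
clock: 16.43
position: [0.5423, 0.3482, 0.3018]
tool_rot: [3.141, 0.003, 0.186]
force: [-0.0, -0.9, 0.1]
grip_width: 0.0001
finger_force: 0.0
```

Emit:
apply_moves(linear=[[0, 0, 0.15], [0, 0, 0.3], [0, 0, 0.45], [0, 0, 0.54], [0, 0, 0.54]], delta_rot=[[0, 0, 0], [0, 0, 0], [0, 0, 0], [0, 0, 0], [0, 0, 0]])

```text
clock: 16.85
position: [0.5415, 0.3479, 0.2469]
tool_rot: [3.14, 0.005, 0.186]
force: [0.4, 0.1, 0.1]
grip_width: 0.0001
finger_force: 0.0
```

```bash
python3 - <<'E'
from h import *
s=monitor.observe(); print(s['clock'],RC.inv().apply(s['position']-OC),s['tool_rot'],s['force'],s['grip_width'])
E
```

```text
16.85 [0.00397526 0.2199258  0.24687466] [3.13979482 0.00534168 0.18599056] [0.36920152 0.05239488 0.12095704] 9.848386515913885e-05
```

Emit:
apply_moves(linear=[[0, 0.06, 0], [0, 0.12, 0], [0, 0.18, 0], [0, 0.24, 0], [0, 0.3, 0]], delta_rot=[[0, 0, 0], [0, 0, 0], [0, 0, 0], [0, 0, 0], [0, 0, 0]])

```text
clock: 17.27
position: [0.5477, 0.3219, 0.2516]
tool_rot: [-3.137, -0.001, 0.188]
force: [-9.7, 15.8, 28.5]
grip_width: -0.0003
finger_force: 16.7
```

Emit:
apply_moves(linear=[[0, 0.06, -0.03], [0, 0.12, -0.06], [0, 0.18, -0.08], [0, 0.24, -0.11], [0, 0.3, -0.13]], delta_rot=[[0, 0, 0], [0, 0, 0], [0, 0, 0], [0, 0, 0], [0, 0, 0]])

```text
clock: 17.68
position: [0.5533, 0.292, 0.2648]
tool_rot: [-3.138, -0.001, 0.188]
force: [-5.3, 7.1, 16.3]
grip_width: -0.0001
finger_force: 9.3
```

Emit:
apply_moves(linear=[[0, 0.06, -0.01], [0, 0.12, -0.03], [0, 0.18, -0.05], [0, 0.24, -0.06], [0, 0.31, -0.07]], delta_rot=[[0, 0, 0], [0, 0, 0], [0, 0, 0], [0, 0, 0], [0, 0, 0]])

```text
clock: 18.1
position: [0.5591, 0.2612, 0.2719]
tool_rot: [-3.139, -0.001, 0.188]
force: [-6.3, 5.4, 21.9]
grip_width: 0.0002
finger_force: 10.8
```

```bash
cat > lid.py <<'E'
from h import *
s=monitor.observe(); t=RC.inv().apply(s['position']-OC); print(s['clock'],t,RC.inv().apply(s['force']))
im,P=cloud('side'); C=RC.inv().apply(P.reshape(-1,3)-OC)
# lid region left of tool (case x<-0.05)
k=(C[:,0]<-.06)&(C[:,0]>-.122)&(C[:,1]>-.12)&(C[:,1]<.25)&(C[:,2]>.1)&(C[:,2]<.3)
q=C[k]; d=np.hypot(q[:,1]-.095,q[:,2]-.09); e=q[(d>.15)&(d<.2)]; print(len(q),len(e),'phi',np.degrees(np.percentile(np.arctan2(e[:,2]-.09,.095-e[:,1]),[5,25,50,75,95])) if len(e) else '')
E
python3 lid.py
```

```text
18.1 [0.00525678 0.13150105 0.27194993] [-5.20967444  6.45733142 21.85856246]
1240 418 phi [92.43052969 95.96470632 97.72667036 98.19239205 98.81733559]
```

```bash
python3 - <<'E'
from h import *
d=np.load('last_side.npz')['im']; cv2.imwrite('pics/s2.png',cv2.resize(d[60:230,90:290][...,::-1],None,fx=3.5,fy=3.5,interpolation=cv2.INTER_CUBIC))
E
```

```text
(no output)
```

View pics/s2.png

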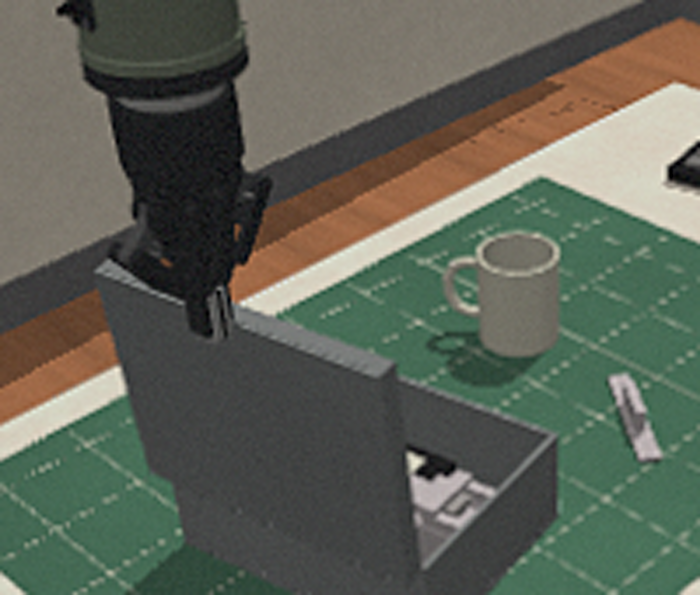

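The crop shows the shut fingers at (212,320) just outside the upper edge of the nearly vertical lid. The upward force is high, so I'm easing up a little before going on.

Emit:
apply_moves(linear=[[0, 0, -0.02], [0, 0, -0.04], [0, 0, -0.04], [0, 0, -0.04], [0, 0, -0.04]], delta_rot=[[0, 0, 0], [0, 0, 0], [0, 0, 0], [0, 0, 0], [0, 0, 0]])

```text
clock: 18.57
position: [0.5589, 0.2598, 0.2732]
tool_rot: [3.141, 0.003, 0.187]
force: [0.2, 0.2, 0.4]
grip_width: -0.0
finger_force: 0.0
```

```bash
python3 lid.py
```

```text
18.5667 [0.00478253 0.13012236 0.27323953] [0.20882941 0.1243894  0.44339547]
1249 424 phi [92.08502833 95.70845764 97.19233443 97.63625522 98.25030164]
```

Emit:
apply_moves(linear=[[0, 0.07, -0.01], [0, 0.14, -0.01], [0, 0.2, -0.02], [0, 0.27, -0.02], [0, 0.33, -0.02]], delta_rot=[[0, 0, 0], [0, 0, 0], [0, 0, 0], [0, 0, 0], [0, 0, 0]])

```text
clock: 19.03
position: [0.5652, 0.2266, 0.2755]
tool_rot: [-3.142, 0.002, 0.186]
force: [-1.0, 2.5, 0.8]
grip_width: -0.0003
finger_force: 1.3
```

```bash
python3 lid.py
```

```text
19.0333 [0.00483178 0.09638473 0.27551279] [-0.5049276   2.66827963  0.79869705]
1420 427 phi [83.23655012 87.34777081 87.95291719 88.41291017 89.01617016]
```

Emit:
apply_moves(linear=[[0, 0.06, 0.01], [0, 0.12, 0.02], [0, 0.18, 0.03], [0, 0.24, 0.05], [0, 0.3, 0.06]], delta_rot=[[0, 0, 0], [0, 0, 0], [0, 0, 0], [0, 0, 0], [0, 0, 0]])

```text
clock: 19.5
position: [0.5713, 0.1973, 0.2707]
tool_rot: [3.141, 0.0, 0.187]
force: [-2.9, -0.9, 15.3]
grip_width: -0.0
finger_force: 9.6
```

Emit:
apply_moves(linear=[[0, 0.06, 0.02], [0, 0.12, 0.04], [0, 0.18, 0.06], [0, 0.24, 0.08], [0, 0.3, 0.1]], delta_rot=[[0, 0, 0], [0, 0, 0], [0, 0, 0], [0, 0, 0], [0, 0, 0]])

```text
clock: 19.92
position: [0.5775, 0.1667, 0.2612]
tool_rot: [3.14, -0.001, 0.186]
force: [-0.1, -5.6, 19.3]
grip_width: 0.0005
finger_force: 9.5
```

```bash
python3 lid.py
```

```text
19.9167 [0.00586147 0.03527241 0.26122342] [-1.13453114 -5.50923923 19.26294618]
1609 398 phi [65.33624831 67.94149851 68.38951561 68.87269396 69.58818399]
```

Emit:
apply_moves(linear=[[0, 0.01, -0.02], [0, 0.02, -0.045], [0, 0.02, -0.045], [0, 0.02, -0.045], [0, 0.02, -0.045]], delta_rot=[[0, 0, 0], [0, 0, 0], [0, 0, 0], [0, 0, 0], [0, 0, 0]])

```text
clock: 20.38
position: [0.5764, 0.1667, 0.2636]
tool_rot: [-3.142, 0.003, 0.187]
force: [-0.5, -0.9, 0.3]
grip_width: 0.0
finger_force: 0.0
```

```bash
python3 lid.py
```

```text
20.3833 [0.0047598  0.03542982 0.26364943] [-0.62600285 -0.77210884  0.26609247]
1609 403 phi [64.81333131 67.48043707 67.94820268 68.36254736 69.04201227]
```

Emit:
apply_moves(linear=[[0, 0.055, 0.01], [0, 0.11, 0.03], [0, 0.16, 0.05], [0, 0.22, 0.075], [0, 0.27, 0.1]], delta_rot=[[0, 0, 0], [0, 0, 0], [0, 0, 0], [0, 0, 0], [0, 0, 0]])

```text
clock: 20.85
position: [0.5817, 0.1392, 0.2536]
tool_rot: [3.142, 0.002, 0.187]
force: [-0.9, 2.4, -0.8]
grip_width: -0.0002
finger_force: 0.8
```

```bash
python3 lid.py
```

```text
20.85 [0.00484626 0.00747541 0.25357503] [-0.40710687  2.47327491 -0.83658723]
1624 370 phi [58.6729246  59.32008453 59.76811726 60.22708266 60.90048096]
```

Emit:
apply_moves(linear=[[0, 0.045, 0.02], [0, 0.09, 0.045], [0, 0.13, 0.07], [0, 0.175, 0.1], [0, 0.215, 0.125]], delta_rot=[[0, 0, 0], [0, 0, 0], [0, 0, 0], [0, 0, 0], [0, 0, 0]])

```text
clock: 21.32
position: [0.5856, 0.1185, 0.2411]
tool_rot: [3.142, 0.002, 0.187]
force: [0.5, 1.9, -0.1]
grip_width: 0.0001
finger_force: 0.8
```

Emit:
apply_moves(linear=[[0, 0.04, 0.03], [0, 0.08, 0.06], [0, 0.12, 0.09], [0, 0.16, 0.125], [0, 0.2, 0.16]], delta_rot=[[0, 0, 0], [0, 0, 0], [0, 0, 0], [0, 0, 0], [0, 0, 0]])

```text
clock: 21.73
position: [0.5893, 0.0989, 0.2251]
tool_rot: [3.142, 0.002, 0.187]
force: [0.4, 1.3, 0.7]
grip_width: 0.0001
finger_force: 0.7
```

```bash
python3 lid.py
```

```text
21.7333 [ 0.00488084 -0.03356492  0.22509318] [0.59297459 1.25603486 0.74864817]
1562 339 phi [43.73269424 44.21535416 44.70773479 45.19376901 46.01307107]
```

Emit:
apply_moves(linear=[[0, 0.04, 0.035], [0, 0.075, 0.075], [0, 0.11, 0.115], [0, 0.145, 0.16], [0, 0.18, 0.205]], delta_rot=[[0, 0, 0], [0, 0, 0], [0, 0, 0], [0, 0, 0], [0, 0, 0]])

```text
clock: 22.2
position: [0.5927, 0.0811, 0.2045]
tool_rot: [3.141, 0.002, 0.187]
force: [0.0, 0.1, 2.0]
grip_width: -0.0002
finger_force: 0.7
```

Emit:
apply_moves(linear=[[0, 0.03, 0.04], [0, 0.06, 0.08], [0, 0.09, 0.125], [0, 0.12, 0.17], [0, 0.145, 0.215]], delta_rot=[[0, 0, 0], [0, 0, 0], [0, 0, 0], [0, 0, 0], [0, 0, 0]])

```text
clock: 22.62
position: [0.5952, 0.0672, 0.1829]
tool_rot: [-3.141, 0.002, 0.187]
force: [-0.3, -0.1, 1.7]
grip_width: 0.0
finger_force: 0.6
```

```bash
python3 lid.py
```

```text
22.6167 [ 0.00480421 -0.06585827  0.18291661] [-0.33228578 -0.00793944  1.69818554]
1422 293 phi [27.82126369 28.4954689  29.01427554 29.36643039 30.04300823]
```

Emit:
apply_moves(linear=[[0, 0.025, 0.045], [0, 0.05, 0.09], [0, 0.07, 0.135], [0, 0.09, 0.18], [0, 0.11, 0.23]], delta_rot=[[0, 0, 0], [0, 0, 0], [0, 0, 0], [0, 0, 0], [0, 0, 0]])

```text
clock: 23.08
position: [0.5972, 0.0563, 0.16]
tool_rot: [3.142, 0.002, 0.187]
force: [-0.3, 1.1, 1.4]
grip_width: 0.0
finger_force: 0.6
```

Emit:
apply_moves(linear=[[0, 0.015, 0.045], [0, 0.03, 0.09], [0, 0.04, 0.14], [0, 0.055, 0.19], [0, 0.06, 0.24]], delta_rot=[[0, 0, 0], [0, 0, 0], [0, 0, 0], [0, 0, 0], [0, 0, 0]])

```text
clock: 23.5
position: [0.5983, 0.0503, 0.1359]
tool_rot: [3.141, 0.002, 0.187]
force: [0.2, -1.5, 0.9]
grip_width: -0.0002
finger_force: 0.6
```

Emit:
apply_moves(linear=[[0, 0.005, 0.03], [0, 0.01, 0.06], [0, 0.015, 0.09], [0, 0.02, 0.12], [0, 0.02, 0.15]], delta_rot=[[0, 0, 0], [0, 0, 0], [0, 0, 0], [0, 0, 0], [0, 0, 0]])

```text
clock: 23.92
position: [0.5986, 0.0486, 0.1212]
tool_rot: [3.142, 0.002, 0.187]
force: [0.4, -0.3, 0.6]
grip_width: 0.0
finger_force: 0.5
```

```bash
python3 lid.py
```

```text
23.9167 [ 0.00467668 -0.08473592  0.12118831] [ 0.29114105 -0.3621716   0.62880987]
1132 217 phi [ 8.4634896   8.91456503  9.43876021  9.85595141 10.4746056 ]
```

Emit:
apply_moves(linear=[[0, 0, 0.02], [0, 0, 0.04], [0, 0, 0.06], [0, 0, 0.08], [0, 0, 0.1]], delta_rot=[[0, 0, 0], [0, 0, 0], [0, 0, 0], [0, 0, 0], [0, 0, 0]])

```text
clock: 24.38
position: [0.5986, 0.0487, 0.1113]
tool_rot: [-3.142, 0.002, 0.187]
force: [0.3, -1.5, 1.1]
grip_width: 0.0002
finger_force: 0.5
```

Emit:
apply_moves(linear=[[0, 0, 0.005], [0, 0, 0.01], [0, 0, 0.015], [0, 0, 0.02], [0, 0, 0.02]], delta_rot=[[0, 0, 0], [0, 0, 0], [0, 0, 0], [0, 0, 0], [0, 0, 0]])

```text
clock: 24.8
position: [0.5985, 0.0487, 0.1094]
tool_rot: [-3.142, 0.002, 0.187]
force: [0.5, 0.2, -0.4]
grip_width: -0.0002
finger_force: 0.0
```

```bash
python3 lid.py
```

```text
24.8 [ 0.00465999 -0.08459197  0.10939245] [ 0.55691933  0.1276553  -0.38246592]
1052 200 phi [4.71313998 5.30011526 5.75766713 6.2229723  6.76941176]
```

Nearly closed. I'm pressing down in small steps until it's firm.

Emit:
apply_moves(linear=[[0, 0, 0.005], [0, 0, 0.01], [0, 0, 0.01], [0, 0, 0.01], [0, 0, 0.01]], delta_rot=[[0, 0, 0], [0, 0, 0], [0, 0, 0], [0, 0, 0], [0, 0, 0]])

```text
clock: 25.27
position: [0.5986, 0.0487, 0.109]
tool_rot: [-3.142, 0.002, 0.187]
force: [-3.8, -0.2, 10.5]
grip_width: 0.0
finger_force: 5.6
```

Emit:
apply_moves(linear=[[0, 0, 0.005], [0, 0, 0.007], [0, 0, 0.007], [0, 0, 0.007], [0, 0, 0.007]], delta_rot=[[0, 0, 0], [0, 0, 0], [0, 0, 0], [0, 0, 0], [0, 0, 0]])

```text
clock: 25.68
position: [0.5986, 0.0488, 0.1089]
tool_rot: [3.142, 0.002, 0.187]
force: [-8.2, -1.2, 20.5]
grip_width: 0.0003
finger_force: 10.8
```

Firm at z = 109 mm with 20 N, so the lid is closed. Retreating and checking.

Emit:
apply_moves(linear=[[0, 0, -0.1], [0, 0, -0.3], [0, 0, -0.5], [0, 0, -0.75], [0, 0, -1]], delta_rot=[[0, 0, 0], [0, 0, 0], [0, 0, 0], [0, 0, 0], [0, 0, 0]])

```text
clock: 26.1
position: [0.5985, 0.0488, 0.2089]
tool_rot: [-3.141, 0.003, 0.187]
force: [-0.2, 0.5, 0.7]
grip_width: 0.0006
finger_force: 0.0
```

Emit:
apply_moves(linear=[[0, 0, -0.2], [0, 0, -0.4], [0, 0, -0.6], [0, 0, -0.6], [0, 0, -0.6]], delta_rot=[[0, 0, 0], [0, 0, 0], [0, 0, 0], [0, 0, 0], [0, 0, 0]])

```text
clock: 26.52
position: [0.5993, 0.0489, 0.2688]
tool_rot: [3.142, 0.0, 0.187]
force: [-0.3, 1.1, -0.9]
grip_width: -0.0004
finger_force: 0.0
```

```bash
python3 - <<'E'
from h import *
im,P=cloud('wrist'); im2,P2=cloud('side'); save(im2,'s3.png')
for P in (P,P2):
    C=RC.inv().apply(P.reshape(-1,3)-OC); k=(abs(C[:,0])<.12)&(abs(C[:,1])<.09)&(C[:,2]>.09)&(C[:,2]<.13); l=np.polyfit(C[k,1],C[k,2],1); print(k.sum(),'z',np.median(C[k,2]),'slope deg',np.degrees(l[0]))
E
```

```text
32531 z 0.1089983324756718 slope deg 0.11405318761706144
3472 z 0.10713271729299055 slope deg -0.04549166309136675
```

View pics/s3.png

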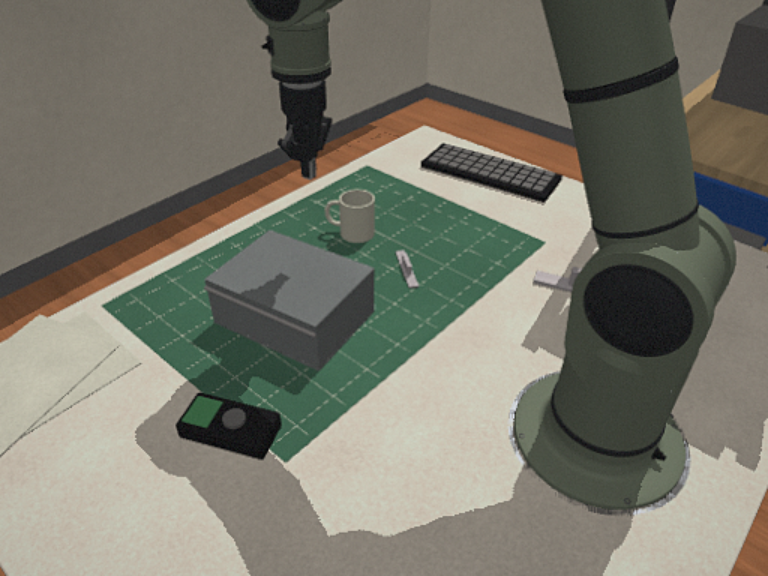

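The lid is closed and level at (290,280). The mug (355,215) and the meter (228,425) are where they were.

```bash
python3 -c "
from workcell import workorder; print(workorder.job_done())"
```

```text
the job is handed in; nothing more can be done
None
```

The bar is fitted flat under both keepers and seated against the end stop, the lid is fully closed, the mug and multimeter weren't touched, and the job was handed in at about 27 s.

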